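# Spot-check a brass manifold with a pen hardness tester

### The arm

A 7-joint arm with a two-finger parallel gripper is mounted at the origin on the work surface. World frame = base frame: x ahead of the robot, y to its left, z up, the work surface at z = 0. Lengths are in mm, angles in rad, forces in N, time in s.
With the tool pointing down it reaches from about 400 to 850 mm from the base axis. Payload 4.5 kg.
Tool frame: the origin (TCP) lies at the very end of the fingers, on their centre line; the grasp point (between the pads) lies 19 mm behind it (arm.grip_point_offset is the distance from the TCP to the grasp point, in mm); z points along the fingers, y is the line along which they close (so a half turn about z gives the same grasp; the last joint's range is limited). The gripper opens to 88 mm and grips with 3 to 60 N. Pads are 18 mm wide; open, the fingers measure 123 mm over their backs; the gripper's body (75 mm by 187 mm) begins 45 mm behind the grasp point.
Start: joints at [-1.07, 0.689, -0.195, 1.565, 0.157, 0.902, -0.215], TCP at [281.255, 558.166, 238.743] pointing down, gripper open.
Joint ranges: [-3.01, 3.01], [-0.46, 2.08], [-1.47, 1.51], [0.13, 2.56], [-1, 4.14], [0.04, 2.09], [-2.66, 2.66]. Speed limits (rad/s): [2.57, 2.57, 3.14, 3.14, 3.14, 3.14, 3.14].

### API

Orientations are given as a 3x3 rotation matrix whose columns are the frame's x, y, z axes.
In Python, from cell import arm gives the robot as it stands.
- The arm moves only by the tool carry_out, never from a script. Its argument "moves" is a list of rows, each a list of 3 entries, a list of its own where there are three numbers: the shift along the world's x, y, z in mm, then the turn about the world's z in rad, then the closure, from 0 (fully open) to 1 (shut). A call has 1 to 12 rows; each row is the pose to reach, as a shift and turn from the pose commanded when the call began; what a row does not reach only later rows make up. A row lasts 1/10 s, in which the tool goes at most 50 mm and 8.59 degrees, less where a joint would pass 70% of its speed; a pose out of reach is approached as far as the arm can. A call with a gripper value outside its range is refused whole. The fingers move at their own pace and stop on an object; "force" is the grip in N (left out, the last holds). Time passes only in rows, so rows that repeat a pose let the fingers close. It gives the time, the measured TCP pose, the force, the opening and the grip force at its end, in the units of the state.
- arm.get_obs(): the state, without advancing time (a new reading comes with each control period).
- arm.grab_frame(name): name is "side" or "top"; returns a dict with "color" (384x512x3 uint8, red, green, blue), "fov_y" (degrees; the focal length in pixels is half the picture's height over the tangent of half this angle, whatever the lens; pixels are square), "cx", "cy" (the principal point, pixels), "k1" (the pictures are not rectified: a ray, as slopes to the right and down, at radius r is drawn at 1 + k1 r^2 times it, then the intrinsics apply), "T" (4x4, takes a point from camera to world coordinates). Camera axes: x right, y down, z forward; pixel columns grow to the right and rows downward; lengths in mm; the calibration is good to about 2 mm. A picture is of the moment at which its call begins. There is no depth.
- arm.hand_in(): hands the job in; it is judged then, once.
Trained networks look in the newest picture that a camera, given by its name, has taken for a name from the list of things; names that differ only in an ending like _2 or _b are one class to them, and where a whole thing is asked for, a point or a joint stands for the part that bears it (a point fixed in the world has none). Each returns a list of dicts, best first, with "conf" (0 to 1); they miss things now and then, are a little off and sometimes report something else, mostly with a low value. They report only what shows in the picture. A call takes as long as a camera call. They do not tell look-alikes from the thing itself.
- arm.boxes_of(name, camera): "at" ([column, row] in pixels, amid what is visible of it).
- arm.silhouettes(name, camera): "mask" (384x512 bool, what is visible of it) and "at" ([column, row] in pixels, amid what is visible of it).
The state is a dict: "t": time; "joints": joint angles; "qd": joint speeds; "effort": joint torques, N m; "eef_pos": TCP position; "ee_rot": TCP orientation; "ft_force": force on the tool from outside, world axes, zero at the start; "moment": the same for the moment, N m; "opening": finger opening in mm; "gripper_force": force on a finger pad.
Only numpy, scipy, OpenCV 4.12 (cv2) and the standard library are available. Lean on these libraries where they do the work, as an engineer would, in place of code of your own. Each camera call takes 0.05 s, during which the arm holds its last target. There are 200 camera calls.

### The job

Take the orange pen hardness tester from its stand and check it on the blue ring of the round steel reference block, then take a reading in each of the three blue rings on the brass manifold, working from the end with the big grey nut to the plugged end, and hang the tester back in its stand. For every reading set the pen square to the surface with its tip inside the ring, push gently until the sprung nose has gone in about half of its 8 mm, and hold it there for half a second. Leave the loose parts, the phone and the tools where they lie.

Things in the scene. Friction and masses are not known exactly. Their poses are not given: they have to be found in the camera images.
- pen: the tester: loose, round, 156 mm long, 0.15 kg, hanging upright in its stand. z runs along it from tip to butt; origin on the axis at the underside of the black collar (38 mm diameter, 6 mm thick). Above the collar: orange grip, 26 mm diameter, 6 to 72 mm above the origin, black cap to 76 mm. Below: barrel 22 mm diameter, 50 mm long, tapering to 15 mm at 62 mm, then the steel nose to 80 mm
- pen_tip (a point): the very tip of the tester's sprung nose, on the pen's axis, 80 mm below the pen's origin while the nose is out; it moves with the nose. The tip ball is 6 mm in diameter
- nose (a joint): how far the nose is pushed into the pen, m: 0 out, 0.008 at its stop. It starts to move at about 2 N and takes about 0.9 N more per mm: 4.5 N at 3 mm, 9 N at the stop, rigid after that
- stand: the fixed pen stand: black round foot 92 mm diameter, and an upright aluminium tube 40 mm outside, 28 mm bore, open at the top, rim 105 mm above the table. Origin under the centre
- stand_rim (a point): centre of the tube's mouth at rim height (105 mm up), where the pen's origin is when the pen hangs in the stand by its collar
- block: the steel reference block: fixed round steel disc, 90 mm diameter, 55 mm tall, flat on the table, a blue ring painted in the middle of its top. Origin under the centre, z up
- block_spot (a point): centre of the blue ring (18 mm outside diameter) on the block's top face
- manifold: fixed brass hexagonal bar, 46 mm across flats, 270 mm long, along its y axis, a corner down in two vee blocks, bar axis 62 mm above the table. Origin on the table under the bar's middle; +y to the end with the big grey nut (50 mm diameter, ends 188 mm out), -y to the plugged end. The upper flat on its -x side slopes 30 degrees and carries the blue rings; 3 outlets lean to +x from the other
- spot1: first ring on the manifold, nearest the big grey nut: blue painted ring, 18 mm outside diameter, with a centre dot. Origin at the ring's centre on the surface, z out of the surface (30 degrees from vertical, to the manifold's -x side). Its centre is at (-11.5, 58, 81.9) mm in the manifold's frame
- spot2: second ring, in the middle of the manifold, at (-11.5, 0, 81.9) mm in its frame; otherwise like spot1
- spot3: third ring, nearest the plugged end, at (-11.5, -58, 81.9) mm in the manifold's frame; otherwise like spot1
- clamp_a (a point): top of the black knob of the clamp that crosses the bar 100 mm from its middle towards the big grey nut, 142 mm above the table; another like it stands 100 mm the other way. The clamps are 106 mm wide across the bar and 26 mm thick along it. The fixture's plate under all is 150 by 320 mm, 12 mm thick
- outlet2 (a point): mouth of the middle outlet's grey nut, 62 mm from the bar's axis, leaning 30 degrees to the manifold's +x; the nuts are 37 mm in diameter, the other two outlets 58 mm either side
- nut_a: loose grey plastic nut, 37 mm diameter, 28 mm tall, standing on the fixture's plate in front of the bar; origin under its centre
- nut_b: another such loose nut, on the table in front at the left
- fitting_a: loose brass fitting standing on end on the table in front, 54 mm tall, 35 mm across; origin under its centre
- fitting_b: another such brass fitting standing on the table in front
- phone: a phone lying at the back, 150 x 74 x 8 mm
- wrench: a small spanner lying on the table at the back right, 150 mm long
- caliper: a digital caliper lying on the table at the front right, 225 mm long
Things that resemble listed ones, but are neither listed nor needed, are in the scene too. There is more than one size of the pen; the one meant has the size given above.

How it is judged:
By the outcome, as a careful person would: the job done as asked, in the order asked, and still so for the second after the job is handed in, with the robot touching nothing.
It also fails if it takes over 61 s, if anything falls off the work surface, if the arm or the gripper's body presses on something with over 40 N, if the wrist force passes 120 N, or if a joint passes its speed limit or range.

## Working session

There is one attempt and no reset: what is moved stays moved. The work goes in short steps, Python scripts to look and compute and a tool call to move; the robot and the scene stay as the last step left them, time stands still between calls to the robot, and variables do not carry over. Pictures are saved under pics/ and viewed, at most 10 in all, crops included, and the job is handed in when it is done.

Besides the shell and the picture viewer there is one more tool, called as a command line: name --argument value ..., lists and objects as JSON in quotes. carry_out: Moves the arm, as the interface text tells. Its arguments: {"type":"object","properties":{"moves":{"type":"array","items":{"type":"array"}},"force":{"type":"number"}},"required":["moves"]}

```bash
ls; mkdir -p pics; cat > h.py <<'E'
import numpy as np, cv2
from cell import arm
def K(f):
    F=192/np.tan(np.radians(f["fov_y"]/2)); return np.array([[F,0,f["cx"]],[0,F,f["cy"]],[0,0,1.]])
def ray(f,p):
    # k1 model: drawn = slope*(1+k1 r^2)
    u=cv2.undistortPoints(np.array([[p]],float),K(f),np.array([f["k1"],0,0,0.]))[0,0]
    T=f["T"]; return T[:3,3],T[:3,:3]@np.array([u[0],u[1],1])
def atz(f,p,z):
    o,d=ray(f,p); return o+d*(z-o[2])/d[2]
def proj(f,P):
    T=np.linalg.inv(f["T"]); P=np.atleast_2d(np.array(P,float))
    r=cv2.Rodrigues(T[:3,:3])[0]
    return cv2.projectPoints(P,r,T[:3,3],K(f),np.array([f["k1"],0,0,0.]))[0][:,0]
def tri(f1,p1,f2,p2):
    A=np.zeros((3,3));b=np.zeros(3);rs=[ray(f1,p1),ray(f2,p2)]
    for o,d in rs:
        d=d/np.linalg.norm(d);M=np.eye(3)-np.outer(d,d);A+=M;b+=M@o
    X=np.linalg.solve(A,b)
    return X,[np.linalg.norm(np.cross(X-o,d/np.linalg.norm(d))) for o,d in rs]
def save(f,n,crop=None,s=1):
    im=f["color"][:,:,::-1]
    if crop: x0,y0,x1,y1=crop; im=im[y0:y1,x0:x1]
    cv2.imwrite("pics/"+n+".png",cv2.resize(im,None,fx=s,fy=s,interpolation=cv2.INTER_CUBIC))
E
python3 - <<'E'
from h import *
np.set_printoptions(precision=3,suppress=True)
o=arm.get_obs();print(o["t"],o["eef_pos"],o["ee_rot"],o["opening"],arm.grip_point_offset)
F={}
for c in("side","top"):
    f=F[c]=arm.grab_frame(c);save(f,c+"0",s=1.5);print(c,f["T"],f["fov_y"],f["k1"])
    for n in ["pen","pen_tip","stand","stand_rim","block","block_spot","manifold","spot1","clamp_a","outlet2"]:
        print(n,[(np.round(b["at"]).tolist(),round(b["conf"],2)) for b in arm.boxes_of(n,c)])
E
```

```text
pics
0.0 [281.028 557.547 237.91 ] [[-0.893  0.45  -0.001]
 [ 0.45   0.893 -0.002]
 [-0.    -0.002 -1.   ]] 87.93838673032397 18.700000000000003
side [[ -0.993  -0.09    0.078 460.321]
 [ -0.117   0.618  -0.778 613.085]
 [  0.022  -0.781  -0.624 610.614]
 [  0.      0.      0.      1.   ]] 56.31971300667214 -0.04130786588875844
pen [([298.0, 115.0], 0.67), ([295.0, 161.0], 0.65), ([207.0, 260.0], 0.6)]
pen_tip []
stand [([296.0, 153.0], 0.62), ([212.0, 159.0], 0.62), ([300.0, 115.0], 0.54), ([333.0, 328.0], 0.21), ([208.0, 258.0], 0.19)]
stand_rim [([295.0, 152.0], 0.58)]
block [([249.0, 150.0], 0.89)]
block_spot [([251.0, 146.0], 0.65), ([176.0, 177.0], 0.51)]
manifold [([209.0, 259.0], 0.77), ([330.0, 268.0], 0.65)]
spot1 []
clamp_a [([206.0, 259.0], 0.63)]
outlet2 [([208.0, 260.0], 0.97)]
top [[  -0.013   -0.985    0.173  385.673]
 [  -1.       0.009   -0.027  -21.228]
 [   0.025   -0.173   -0.985 1009.852]
 [   0.       0.       0.       1.   ]] 54.55648092695237 -0.04379370290892047
pen [([366.0, 228.0], 0.55), ([320.0, 236.0], 0.53), ([178.0, 195.0], 0.33)]
pen_tip [([348.0, 187.0], 0.21)]
stand [([348.0, 235.0], 0.96)]
stand_rim [([346.0, 235.0], 0.75)]
block [([345.0, 188.0], 0.79)]
block_spot [([350.0, 188.0], 0.77)]
manifold [([197.0, 174.0], 0.8)]
spot1 [([350.0, 188.0], 0.46)]
clamp_a [([194.0, 174.0], 0.88)]
outlet2 [([196.0, 174.0], 0.58), ([137.0, 268.0], 0.28)]
```

View pics/side0.png

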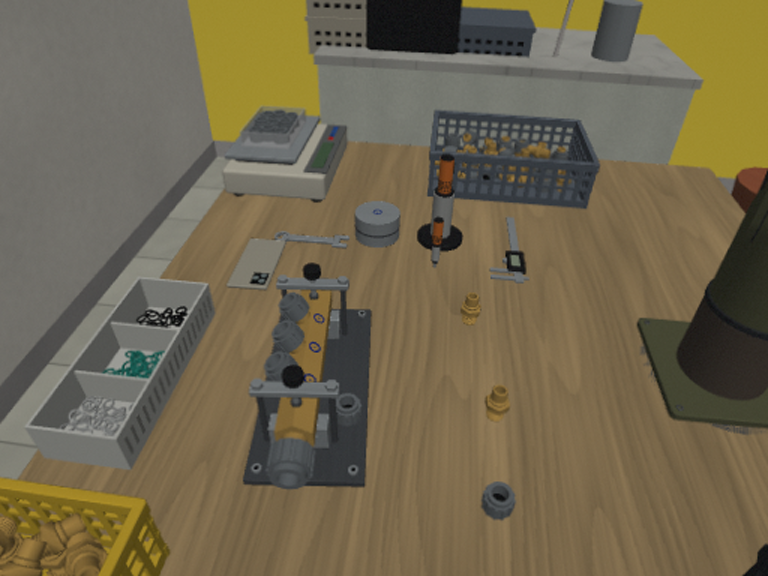

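View pics/top0.png

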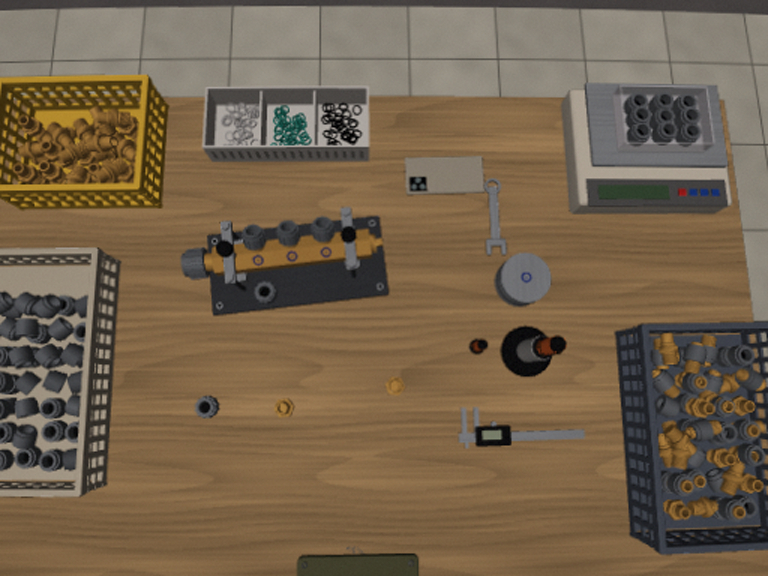

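```bash
python3 - <<'E'
from h import *
np.set_printoptions(precision=1,suppress=True)
F={c:arm.grab_frame(c) for c in("side","top")}
for c,f in F.items():
    r,g,b=[f["color"][:,:,i].astype(int) for i in range(3)]
    m=((b-r>30)&(b-g>25)).astype(np.uint8)
    m=cv2.dilate(m,np.ones((3,3)))
    n,l,s,ce=cv2.connectedComponentsWithStats(m)
    for i in range(1,n):
        if s[i,4]>10: print(c,ce[i],s[i,:5],"z55",atz(f,ce[i],55)[:2],"z82",atz(f,ce[i],81.9)[:2])
    m=((r-b>70)&(r-g>60)).astype(np.uint8)
    n,l,s,ce=cv2.connectedComponentsWithStats(m)
    for i in range(1,n):
        if s[i,4]>10: print("orange",c,ce[i],s[i])
    for n in("stand",):
        for d in arm.silhouettes(n,c)[:2]:
            y,x=np.nonzero(d["mask"]);print(n,c,d["conf"],x.min(),x.max(),y.min(),y.max(),d["at"])
save(F["side"],"side1",(270,90,330,190),6);save(F["top"],"top1",(295,200,395,260),8)
E
```

```text
side [222.2  87.1] [219  83   7   9  48] z55 [ 731.9 -673.6] z82 [ 718.8 -611.3]
side [251.4 140.9] [248 139   8   5  37] z55 [ 570.8 -297.8] z82 [ 565.5 -253.7]
side [212.1 211.6] [208 208   9   8  56] z55 [620.   22.3] z82 [612.2  50.9]
side [209.4 230.8] [205 227  10   9  66] z55 [612.7  83. ] z82 [605.3 108.7]
side [204.9 250.6] [202 248   8   7  35] z55 [609.6 139. ] z82 [602.4 162. ]
stand side 0.63 278 306 130 166 [296.6, 154.6]
stand side 0.5 161 246 176 325 [209.6, 257.3]
top [469.1 128. ] [458 125  23   7 155] z55 [ 728.8 -643.6] z82 [ 719.1 -626. ]
top [350.4 184.4] [347 181   8   8  58] z55 [ 571.6 -299.3] z82 [ 566.4 -291.5]
orange top [454.5 127.7] [452 126   6   5  22]
stand top 0.69 334 366 218 250 [347.3, 234.7]
```

View pics/side1.png

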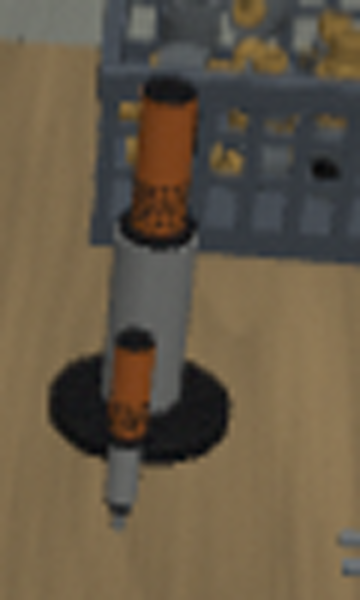

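View pics/top1.png

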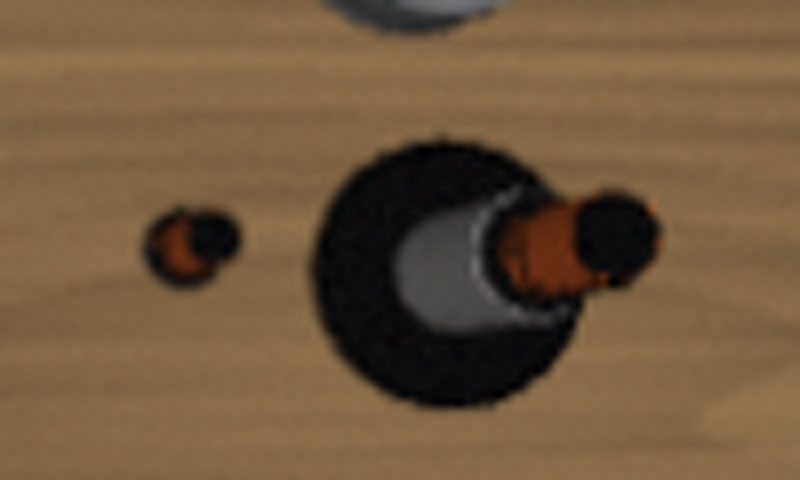

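```bash
python3 - <<'E'
from h import *
np.set_printoptions(precision=1,suppress=True)
F={c:arm.grab_frame(c) for c in("side","top")}
f=F["top"];im=f["color"].astype(int)
S=[]
for u,v in((172,173),(194.5,170.5),(217,168)):
    u0,v0=int(u)-6,int(v)-6;w=im[v0:v0+13,u0:u0+13]
    m=(w[:,:,2]-w[:,:,0]>-5);y,x=np.nonzero(m);p=(u0+(x.min()+x.max())/2,v0+(y.min()+y.max())/2);p2=(u0+x.mean(),v0+y.mean())
    print(m.sum(),p,p2,atz(f,p2,81.9));S.append(atz(f,p2,81.9))
for s,pt in zip(S[::-1],((212.1,211.6),(209.4,230.8),(204.9,250.6))): print("tri",proj(F["side"],s),pt)
s3=S[2]-S[0];print("yaw of +y from world y(deg, ccw)",np.degrees(np.arctan2(-(S[0]-S[2])[0],(S[0]-S[2])[1])),np.linalg.norm(s3))
d=arm.silhouettes("pen","top");
for q in d:print(q["at"],q["conf"])
pt=((616+.5)/8-.5+295,(238+.5)/8-.5+200);ps=((170.5)/6-.5+270,(90.5)/6-.5+90)
print("cap",atz(f,pt,181),atz(F["side"],ps,181),tri(f,pt,F["side"],ps))
print("foot top",atz(f,((448.5)/8-.5+295,(274.5)/8-.5+200),8))
print("foot side",atz(F["side"],((139.5)/6-.5+270,(407)/6-.5+90),10))
print("collar side",atz(F["side"],((158.5)/6-.5+270,(229)/6-.5+90),111))
print("rim top",atz(f,((535)/8-.5+295,(252)/8-.5+200),105))
print("block",tri(f,(350.4,184.4),F["side"],(251.4,140.9)))
print("small cap/foot", atz(f,((215)/8-.5+295,(235)/8-.5+200),80),atz(f,((182)/8-.5+295,(250)/8-.5+200),40))
E
```

```text
9 (np.float64(171.5), np.float64(173.0)) (np.float64(171.0), np.float64(173.22222222222223)) [599.2 166.9  81.9]
11 (np.float64(194.5), np.float64(170.5)) (np.float64(194.36363636363637), np.float64(170.27272727272728)) [606.5 107.6  81.9]
9 (np.float64(216.5), np.float64(167.5)) (np.float64(216.0), np.float64(167.44444444444446)) [613.4  52.5  81.9]
tri [[211.4 212.1]] (212.1, 211.6)
tri [[209.  230.4]] (209.4, 230.8)
tri [[206.  252.7]] (204.9, 250.6)
yaw of +y from world y(deg, ccw) 7.081411318756539 115.23958503896807
[367.0, 229.1] 0.72
[319.1, 236.0] 0.59
[352.9, 187.1] 0.27
cap [ 443.9 -304.9  181. ] [ 444.6 -299.6  181. ] (array([ 444.3, -306. ,  178. ]), [np.float64(0.19900428536771111), np.float64(0.19900428536770534)])
foot top [ 444.7 -305.6    8. ]
foot side [ 444.4 -296.8   10. ]
collar side [ 443.8 -297.3  111. ]
rim top [ 445.5 -305.3  105. ]
block (array([ 571.5, -299.4,   54.3]), [np.float64(0.4418989867663925), np.float64(0.44189898676655154)])
small cap/foot [ 453.8 -211.8   80. ] [ 452.  -208.9   40. ]
```

carry_out --moves '[[[170, -410, 40], 0.591, 0.4], [[170, -410, 40], 0.591, 0.4], [[170, -410, 40], 0.591, 0.4], [[170, -410, 40], 0.591, 0.4], [[170, -410, 40], 0.591, 0.4], [[170, -410, 40], 0.591, 0.4], [[170, -410, 40], 0.591, 0.4], [[170, -410, 40], 0.591, 0.4], [[165, -600, 40], 0.591, 0.4], [[165, -600, 40], 0.591, 0.4], [[165, -600, 40], 0.591, 0.4], [[165, -600, 40], 0.591, 0.4]]' --force 20

```text
t: 2.65
eef_pos: [444.6, -11.5, 278.5]
ee_rot: [[-0.992, -0.124, 0.001], [-0.124, 0.992, -0.0], [-0.001, -0.0, -1.0]]
ft_force: [0.8, -0.8, -0.6]
opening: 53.0
gripper_force: 0.0
```

carry_out --moves '[[[-2, -262, 0], 0, 0.4], [[-2, -262, 0], 0, 0.4], [[-2, -262, 0], 0, 0.4], [[-2, -262, 0], 0, 0.4], [[-2, -262, 0], 0, 0.4], [[-2, -262, 0], 0, 0.4], [[-2, -262, 0], 0, 0.4], [[-2, -262, 0], 0, 0.4], [[-2, -262, 0], 0, 0.4]]'

```text
t: 3.55
eef_pos: [443.1, -269.0, 278.4]
ee_rot: [[-0.992, -0.128, 0.0], [-0.128, 0.992, 0.001], [-0.0, 0.001, -1.0]]
ft_force: [0.4, -0.1, 0.4]
opening: 52.9
gripper_force: 0.0
```

carry_out --moves '[[[1, -31, 0], 0, 0.4], [[1, -31, -40], 0, 0.4], [[1, -31, -70], 0, 0.4], [[1, -31, -70], 0, 0.4], [[1, -31, -70], 0, 0.4]]'

```text
t: 4.05
eef_pos: [444.2, -301.0, 208.7]
ee_rot: [[-0.992, -0.127, -0.0], [-0.127, 0.992, 0.001], [-0.0, 0.001, -1.0]]
ft_force: [-0.2, -0.6, 0.4]
opening: 52.8
gripper_force: 0.0
```

```bash
python3 - <<'E'
from h import *
np.set_printoptions(precision=2,suppress=True)
o=arm.get_obs();print(o["t"],o["eef_pos"],o["joints"])
f=arm.grab_frame("side");g=arm.grab_frame("top")
a=f["color"][50:200,230:350];b=g["color"][150:300,290:410]
cv2.imwrite("pics/a2.png",cv2.resize(np.hstack([a,b])[:,:,::-1],None,fx=3.3,fy=3.3,interpolation=cv2.INTER_CUBIC))
print(proj(f,o["eef_pos"]),proj(g,o["eef_pos"]))
E
```

```text
4.05 [ 444.23 -301.    208.74] [ 0.74  0.63 -0.38  1.86  0.34  0.71  1.87]
[[299.03  94.85]] [[374.02 228.24]]
```

View pics/a2.png

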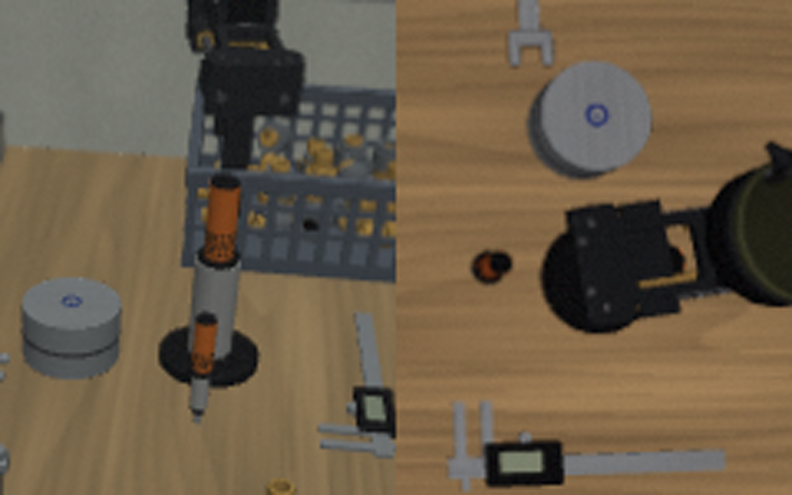

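carry_out --moves '[[[0, -2, -40], 0, 0.4], [[0, -2, -80], 0, 0.4], [[0, -2, -80], 0, 0.4], [[0, -2, -80], 0, 0.8], [[0, -2, -80], 0, 0.8], [[0, -2, -80], 0, 0.8], [[0, -2, -80], 0, 0.8], [[0, -2, -80], 0, 0.8]]' --force 20

```text
t: 4.95
eef_pos: [444.6, -305.3, 129.9]
ee_rot: [[-0.992, -0.124, 0.003], [-0.124, 0.992, -0.002], [-0.003, -0.002, -1.0]]
ft_force: [-0.7, -0.4, 8.6]
opening: 25.3
gripper_force: 20.0
```

carry_out --moves '[[[0, 0, 10], 0, 0.8], [[0, 0, 30], 0, 0.8], [[0, 0, 65], 0, 0.8], [[0, 0, 100], 0, 0.8], [[0, 0, 100], 0, 0.8], [[0, 0, 100], 0, 0.8]]'

```text
t: 5.55
eef_pos: [443.4, -304.6, 228.9]
ee_rot: [[-0.992, -0.124, 0.001], [-0.124, 0.992, -0.001], [-0.001, -0.001, -1.0]]
ft_force: [-0.9, 0.7, -2.0]
opening: 25.4
gripper_force: 20.0
```

```bash
cat >> h.py <<'E'
def penseg(f,box):
    x0,y0,x1,y1=box;w=f["color"][y0:y1,x0:x1].astype(int)
    m=((w[:,:,0]-w[:,:,2]>55)&(w[:,:,0]>1.9*w[:,:,1])).astype(np.uint8)
    n,l,s,c=cv2.connectedComponentsWithStats(m)
    return [(c[i]+[x0,y0],s[i]) for i in range(1,n) if s[i,4]>15]
E
python3 - <<'E'
from h import *
np.set_printoptions(precision=2,suppress=True)
o=arm.get_obs();print(o["t"],o["eef_pos"],o["ft_force"],o["opening"])
f=arm.grab_frame("side");g=arm.grab_frame("top")
a=f["color"][30:180,230:350];b=g["color"][150:300,290:410]
cv2.imwrite("pics/a3.png",cv2.resize(np.hstack([a,b])[:,:,::-1],None,fx=3.3,fy=3.3,interpolation=cv2.INTER_CUBIC))
P=o["eef_pos"]+[0,0,18.7]
print([proj(f,P+[0,0,-42-k]) for k in(0,80)],penseg(f,(230,0,350,180)))
E
```

```text
5.55 [ 443.37 -304.6   228.9 ] [-0.94  0.74 -2.05] 25.428786590680293
[array([[299.27,  95.42]]), array([[296.62, 121.87]])] []
```

View pics/a3.png

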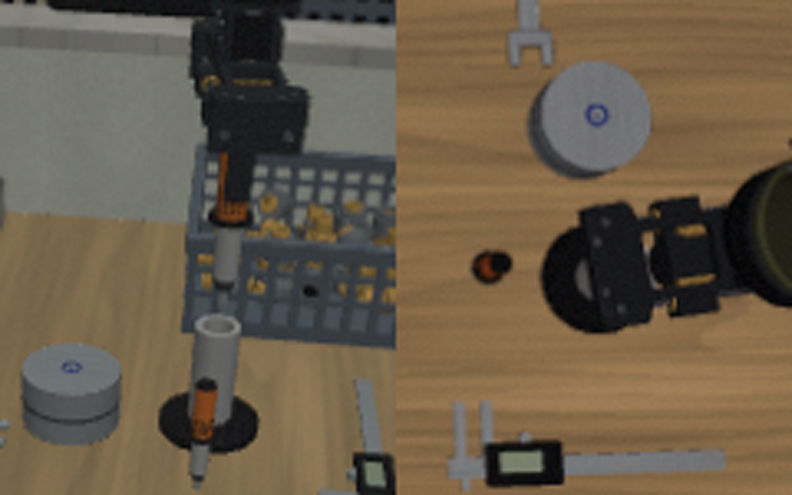

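carry_out --moves '[[[40, 2, 0], 0, 0.8], [[85, 4, 0], 0, 0.8], [[127, 5, 0], 0, 0.8], [[127, 5, -30], 0, 0.8], [[127, 5, -58], 0, 0.8], [[127, 5, -58], 0, 0.8], [[127, 5, -58], 0, 0.8]]'

```text
t: 6.35
eef_pos: [569.6, -299.2, 169.0]
ee_rot: [[-0.992, -0.124, -0.003], [-0.124, 0.992, 0.001], [0.003, 0.002, -1.0]]
ft_force: [0.2, 0.3, -2.2]
opening: 25.7
gripper_force: 20.0
```

```bash
python3 - <<'E'
from h import *
np.set_printoptions(precision=2,suppress=True)
o=arm.get_obs();print(o["t"],o["eef_pos"],o["ft_force"],o["opening"])
f=arm.grab_frame("side")
a=f["color"][80:170,215:305]
cv2.imwrite("pics/a4.png",cv2.resize(a[:,:,::-1],None,fx=6,fy=6,interpolation=cv2.INTER_CUBIC))
P=o["eef_pos"]+[0,0,18.7]
for k in(43,123): print((proj(f,P-[0,0,k])-[215,80]+.5)*6)
print("tube",atz(f,((218.5)/3.3-.5+230,325.5/3.3-.5+30),105))
E
```

```text
6.35 [ 569.62 -299.2   169.03] [ 0.23  0.27 -2.15] 25.664709206040204
[[226.8  202.86]]
[[224.46 350.43]]
tube [ 444.14 -305.33  105.  ]
```

View pics/a4.png

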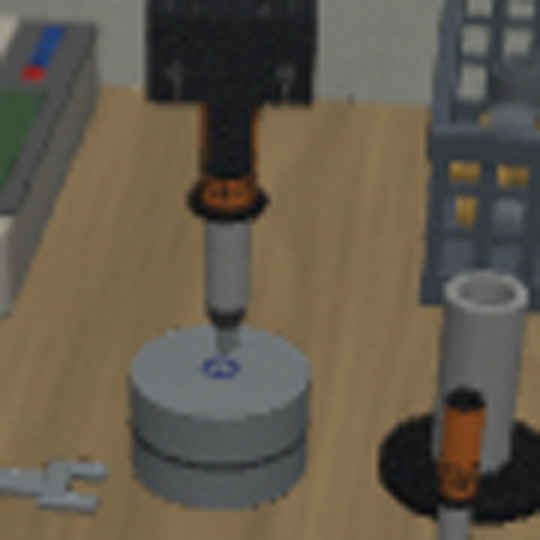

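carry_out --moves '[[[1.5, 0, 0], 0, 0.8], [[1.5, 0, -6], 0, 0.8], [[1.5, 0, -10], 0, 0.8], [[1.5, 0, -12], 0, 0.8], [[1.5, 0, -12], 0, 0.8]]'

```text
t: 6.9
eef_pos: [572.2, -299.6, 158.4]
ee_rot: [[-0.992, -0.124, 0.001], [-0.124, 0.992, -0.0], [-0.0, -0.0, -1.0]]
ft_force: [-0.6, -0.3, 1.3]
opening: 25.6
gripper_force: 20.0
```

carry_out --moves '[[[0, 0, -2.6], 0, 0.8], [[0, 0, -2.6], 0, 0.8], [[0, 0, -2.6], 0, 0.8]]'

```text
t: 7.2
eef_pos: [572.3, -299.6, 156.0]
ee_rot: [[-0.992, -0.124, 0.001], [-0.124, 0.992, -0.0], [-0.001, -0.0, -1.0]]
ft_force: [0.7, -0.3, 2.7]
opening: 25.6
gripper_force: 20.0
```

carry_out --moves '[[[0, 0, -0.6], 0, 0.8], [[0, 0, -0.6], 0, 0.8], [[0, 0, -0.6], 0, 0.8], [[0, 0, -0.6], 0, 0.8], [[0, 0, -0.6], 0, 0.8], [[0, 0, -0.6], 0, 0.8], [[0, 0, -0.6], 0, 0.8], [[0, 0, -0.6], 0, 0.8]]'

```text
t: 8.0
eef_pos: [572.2, -299.6, 155.0]
ee_rot: [[-0.992, -0.124, 0.0], [-0.124, 0.992, -0.0], [-0.0, -0.0, -1.0]]
ft_force: [0.8, 0.2, 4.2]
opening: 25.3
gripper_force: 20.0
```

carry_out --moves '[[[0, 0, 35], 0, 0.8], [[0, 0, 75], 0, 0.8], [[-45, -2, 75], 0, 0.8], [[-90, -4, 75], 0, 0.8], [[-127.5, -5.5, 75], 0, 0.8], [[-127.5, -5.5, 75], 0, 0.8], [[-127.5, -5.5, 55], 0, 0.8], [[-127.5, -5.5, 32], 0, 0.8], [[-127.5, -5.5, 32], 0, 0.8], [[-127.5, -5.5, 32], 0, 0.8]]'

```text
t: 9.0
eef_pos: [444.5, -304.5, 186.5]
ee_rot: [[-0.992, -0.124, -0.001], [-0.124, 0.992, 0.001], [0.001, 0.001, -1.0]]
ft_force: [-0.9, 0.1, -1.9]
opening: 25.3
gripper_force: 20.0
```

carry_out --moves '[[[-5, -0.6, 0], 0, 0.8], [[-10, -1.2, 0], 0, 0.8], [[-16, -2, 0], 0, 0.8], [[-22, -2.8, 0], 0, 0.8], [[-28, -3.5, -1], 0, 0.8], [[-34, -4.2, -2], 0, 0.8], [[-39.5, -4.9, -3], 0, 0.8], [[-39.5, -4.9, -3], 0, 0.8]]' --force 10

```text
t: 9.8
eef_pos: [403.3, -310.3, 183.7]
ee_rot: [[-0.992, -0.123, -0.002], [-0.123, 0.992, 0.0], [0.002, 0.0, -1.0]]
ft_force: [0.6, -0.3, -0.9]
opening: 25.8
gripper_force: 10.0
```

```bash
python3 - <<'E'
from h import *
np.set_printoptions(precision=2,suppress=True)
o=arm.get_obs();print(o["t"],o["eef_pos"],o["ft_force"],o["opening"])
f=arm.grab_frame("side")
a=f["color"][50:150,250:350]
cv2.imwrite("pics/a5.png",cv2.resize(a[:,:,::-1],None,fx=6,fy=6,interpolation=cv2.INTER_CUBIC))
P=o["eef_pos"]+[0,0,18.7]
for th in(15,20,25):
    t=np.radians(th);d=np.array([.992*np.sin(t),.124*np.sin(t),-np.cos(t)])
    print(th,[((proj(f,P+d*k)-[250,50]+.5)*6)[0] for k in(-34,0,43,93)])
E
```

```text
9.8 [ 403.27 -310.3   183.67] [ 0.64 -0.34 -0.92] 25.785384562769067
15 [array([415.65, 214.48]), array([387.11, 283.38]), array([352.57, 366.72]), array([314.47, 458.62])]
20 [array([421.75, 216.53]), array([387.11, 283.38]), array([345.15, 364.35]), array([298.78, 453.8 ])]
25 [array([427.56, 219.11]), array([387.11, 283.38]), array([338.02, 361.38]), array([283.68, 447.72])]
```

View pics/a5.png

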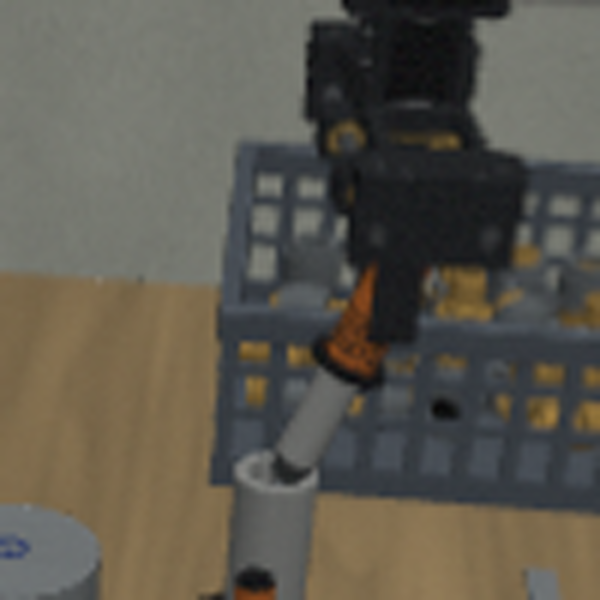

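carry_out --moves '[[[-5, -0.6, -1.5], 0, 0.8], [[-10, -1.2, -3.5], 0, 0.8], [[-14.5, -1.8, -5], 0, 0.8], [[-14.5, -1.8, -5], 0, 0.8], [[-14.5, -1.8, -5], 0, 0.8], [[-14.5, -1.8, 15], 0, 0.8], [[-14.5, -1.8, 55], 0, 0.8], [[-14.5, -1.8, 55], 0, 0.8], [[-14.5, -1.8, 55], 0, 0.8]]'

```text
t: 10.75
eef_pos: [390.5, -311.8, 239.3]
ee_rot: [[-0.992, -0.124, 0.001], [-0.124, 0.992, -0.001], [-0.0, -0.001, -1.0]]
ft_force: [-0.5, 0.7, -2.2]
opening: 25.4
gripper_force: 10.0
```

```bash
cat >> h.py <<'E'
def tilt(view=None,gz=43):
    o=arm.get_obs();f=arm.grab_frame("side");P=o["eef_pos"]+np.array([0,0,18.7])
    print(o["t"],np.round(o["eef_pos"],1),np.round(o["ft_force"],1),o["opening"])
    for q in arm.silhouettes("pen","side"):
        y,x=np.nonzero(q["mask"]);print("pen",q["at"],round(q["conf"],2),x.min(),x.max(),y.min(),y.max())
        if np.linalg.norm(np.array(q["at"])-proj(f,P-[0,0,50])[0])>35: continue
        best=[]
        for th in np.arange(0,45,1.):
            t=np.radians(th);d=np.array([.992*np.sin(t),.124*np.sin(t),-np.cos(t)]);e=np.array([.992*np.cos(t),.124*np.cos(t),np.sin(t)])
            for g in (gz-4,gz-2,gz,gz+2,gz+4):
                m=np.zeros((384,512),np.uint8)
                pts=[];
                for s in(1,-1):
                    L=[(g-76,13),(g-6,13),(g-6,19),(g,19),(g,11),(g+50,11),(g+62,7.5),(g+62,5),(g+80,4)]
                    for k,r in (L if s>0 else L[::-1]): pts.append(proj(f,P+d*k+s*r*e)[0])
                cv2.fillPoly(m,[np.round(np.array(pts)*16).astype(np.int32)],1,shift=4)
                cut=int(proj(f,P+d*(g-6))[0][1])   # only below the collar
                M=q["mask"].copy();M[:cut]=0;m[:cut]=0
                iou=(M&(m>0)).sum()/max(1,(M|(m>0)).sum());best.append((iou,th,g))
        best.sort(reverse=True);print(np.round(best[:4],2).tolist())
        t=np.radians(best[0][1]);print("tip",P+np.array([.992*np.sin(t),.124*np.sin(t),-np.cos(t)])*(best[0][2]+80))
    return f,o
E
python3 -c "
from h import *
tilt()"
```

```text
10.75 [ 390.5 -311.8  239.3] [-0.5  0.7 -2.2] 25.433117736375763
pen [310.1, 91.9] 0.84 296 319 77 113
[[0.88, 27.0, 39.0], [0.85, 28.0, 43.0], [0.85, 28.0, 39.0], [0.84, 28.0, 41.0]]
tip [ 444.09950328 -305.14510906  152.00529951]
pen [293.2, 157.5] 0.73 287 295 145 174
pen [294.3, 151.6] 0.29 278 307 125 167
```

carry_out --moves '[[[1, 0, -25], 0, 0.8], [[1, 0, -55], 0, 0.8], [[1, 0, -60], 0, 0.8], [[-2, -0.2, -60.5], 0, 0.8], [[-4, -0.5, -61.5], 0, 0.8], [[-4, -0.5, -61.5], 0, 0.8], [[-4, -0.5, -40], 0, 0.8], [[-4, -0.5, 0], 0, 0.8], [[-4, -0.5, 10], 0, 0.8]]'

```text
t: 11.75
eef_pos: [388.2, -313.2, 252.8]
ee_rot: [[-0.992, -0.124, 0.006], [-0.124, 0.992, -0.004], [-0.005, -0.005, -1.0]]
ft_force: [0.1, -0.2, -2.1]
opening: 25.8
gripper_force: 10.0
```

```bash
python3 -c "
from h import *
tilt()"
```

```text
11.75 [ 388.2 -313.2  252.8] [ 0.1 -0.2 -2.1] 25.772731323268687
pen [309.7, 88.2] 0.7 296 333 68 109
[[0.89, 30.0, 41.0], [0.88, 30.0, 47.0], [0.87, 30.0, 45.0], [0.87, 29.0, 47.0]]
tip [ 448.21038973 -305.6903787   166.75538913]
```

carry_out --moves '[[[142, 468, 5], 0, 0.8], [[142, 468, 5], 0, 0.8], [[142, 468, 5], 0, 0.8], [[142, 468, 5], 0, 0.8], [[142, 468, 5], 0, 0.8], [[142, 468, 5], 0, 0.8], [[142, 468, 5], 0, 0.8], [[142, 468, 5], 0, 0.8], [[142, 468, 5], 0, 0.8], [[142, 468, 5], 0, 0.8], [[142, 468, 5], 0, 0.8], [[142, 468, 5], 0, 0.8]]' --force 30

```text
t: 13.05
eef_pos: [527.5, 156.0, 252.4]
ee_rot: [[-0.992, -0.126, -0.003], [-0.126, 0.992, -0.002], [0.003, -0.001, -1.0]]
ft_force: [-0.3, -1.2, -0.7]
opening: 25.6
gripper_force: 30.0
```

carry_out --moves '[[[0, 0, -40], 0, 0.8], [[0, 0, -64], 0, 0.8], [[0, 0, -66], 0, 0.8], [[0, 0, -66], 0, 0.8]]'

```text
t: 13.45
eef_pos: [528.1, 153.9, 187.6]
ee_rot: [[-0.993, -0.122, -0.002], [-0.122, 0.993, -0.002], [0.002, -0.001, -1.0]]
ft_force: [-0.1, 0.6, -2.2]
opening: 25.0
gripper_force: 30.0
```

```bash
python3 - <<'E'
from h import *
np.set_printoptions(precision=2,suppress=True)
f,o=tilt()
a=f["color"][140:270,150:280]
P=o["eef_pos"]+[0,0,18.7]
t=np.radians(30);d=np.array([.992*np.sin(t),.124*np.sin(t),-np.cos(t)])
for k in(0,43,93,123): print((proj(f,P+d*k)-[150,140]+.5)*4.6)
cv2.imwrite("pics/a6.png",cv2.resize(a[:,:,::-1],None,fx=4.6,fy=4.6,interpolation=cv2.INTER_CUBIC))
E
```

```text
13.45 [528.1 153.9 187.6] [-0.1  0.6 -2.2] 24.978442017274514
pen [293.5, 159.0] 0.67 287 295 145 177
pen [226.0, 229.8] 0.65 211 241 219 245
[[0.78, 28.0, 47.0], [0.78, 29.0, 47.0], [0.74, 29.0, 45.0], [0.73, 28.0, 45.0]]
tip [587.24 161.34  94.14]
pen [229.9, 275.3] 0.2 224 240 263 282
[[432.38 291.72]]
[[376.87 363.76]]
[[317.22 441.18]]
[[283.73 484.65]]
```

View pics/a6.png

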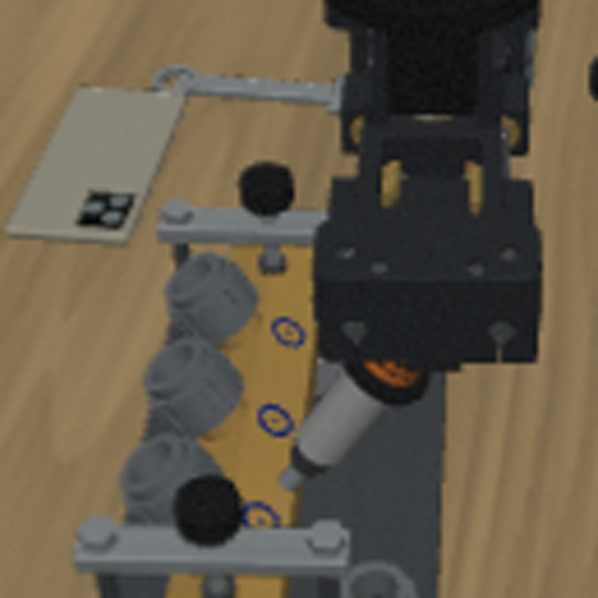

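```bash
cat >> h.py <<'E'
def ax(th): t=np.radians(th);return np.array([.992*np.sin(t),.124*np.sin(t),-np.cos(t)])
def barrel(f,o,k0=50,k1=90,half=16):
    P=o["eef_pos"]+np.array([0,0,18.7]);im=cv2.cvtColor(f["color"],cv2.COLOR_RGB2HSV).astype(float)
    pts=[]
    a,b=proj(f,P+ax(30)*k0)[0],proj(f,P+ax(30)*k1)[0];n=np.array([-(b-a)[1],(b-a)[0]]);n/=np.linalg.norm(n)
    S=np.arange(-half,half+.1,.25)
    for k in np.linspace(0,1,15):
        L=(a+(b-a)*k)[None]+S[:,None]*n
        s=cv2.remap(im[:,:,1].astype(np.float32),L[:,0].astype(np.float32)[:,None],L[:,1].astype(np.float32)[:,None],cv2.INTER_LINEAR)[:,0]
        v=cv2.remap(im[:,:,2].astype(np.float32),L[:,0].astype(np.float32)[:,None],L[:,1].astype(np.float32)[:,None],cv2.INTER_LINEAR)[:,0]
        m=(s<50)&(v>95)
        if m.sum()>8:pts.append(np.r_[L[m].mean(0),m.sum()*.25,S[m].mean()])
    pts=np.array(pts);print(np.round(pts[:,2:],1).tolist())
    w=np.median(pts[:,2]);pts=pts[abs(pts[:,2]-w)<1.5]
    vx,vy,x0,y0=cv2.fitLine(pts[:,:2].astype(np.float32),cv2.DIST_HUBER,0,.01,.01).ravel()
    obs=np.degrees(np.arctan2(vx*np.sign(vy),vy*np.sign(vy)))
    ths=np.arange(15,45,.5);pr=[]
    for t in ths:
        q=proj(f,P+ax(t)*k1)[0]-proj(f,P+ax(t)*k0)[0];pr.append(np.degrees(np.arctan2(q[0],q[1])))
    i=np.argsort(pr);print("n",len(pts),"tilt",np.interp(obs,np.array(pr)[i],ths[i]),"line offset px",np.median(pts[:,3]))
E
python3 - <<'E'
from h import *
o=arm.get_obs();f=arm.grab_frame("side");barrel(f,o)
E
```

```text
[[5.0, 4.6], [10.0, -0.4], [11.2, 0.0], [11.0, 0.1], [10.2, -0.2], [9.8, -0.2], [9.8, -0.2], [9.8, -0.2], [10.0, -0.1], [9.8, -0.2], [9.8, 0.0], [9.8, 0.0]]
n 10 tilt 30.750192598651214 line offset px -0.25
```

carry_out --moves '[[[0, 3, 0], 0, 0.8], [[3, 3.4, -5.2], 0, 0.8], [[6, 3.8, -10.4], 0, 0.8], [[8, 4, -14], 0, 0.8], [[8, 4, -14], 0, 0.8], [[8, 4, -14], 0, 0.8]]'

```text
t: 14.2
eef_pos: [536.4, 159.7, 173.7]
ee_rot: [[-0.992, -0.124, -0.001], [-0.124, 0.992, -0.0], [0.001, -0.0, -1.0]]
ft_force: [-0.6, -1.0, -1.5]
opening: 24.7
gripper_force: 30.0
```

```bash
python3 - <<'E'
from h import *
o=arm.get_obs();f=arm.grab_frame("side");barrel(f,o)
print(o["eef_pos"],o["ft_force"])
P=o["eef_pos"]+np.array([0,0,18.7]);print("tip",P+ax(30.5)*122, (proj(f,P+ax(30.5)*122)-[150,140]+.5)*4.6, "spot1",(proj(f,[599.2,165.8,81.9])-[150,140]+.5)*4.6)
a=f["color"][195:275,175:255]
cv2.imwrite("pics/a7.png",cv2.resize(a[:,:,::-1],None,fx=7,fy=7,interpolation=cv2.INTER_CUBIC))
for q in(P+ax(30.5)*122,[599.2,165.8,81.9]):print((proj(f,q)-[175,195]+.5)*7)
E
```

```text
[[9.8, -0.8], [9.8, -0.5], [10.0, -0.4], [10.0, -0.4], [10.0, -0.4], [9.8, -0.5], [9.8, -0.2], [9.8, -0.2], [9.5, -0.4], [9.8, -0.2], [9.5, -0.1]]
n 11 tilt 31.25708209163762 line offset px -0.375
[536.42320129 159.7169878  173.69525661] [-0.58530729 -0.95162041 -1.53532004]
tip [597.84752412 167.39502815  87.27649903] [[261.81212085 513.2720217 ]] spot1 [[260.35641728 518.66112862]]
[[223.40974911 396.06611998]]
[[221.19454803 404.26693485]]
```

View pics/a7.png

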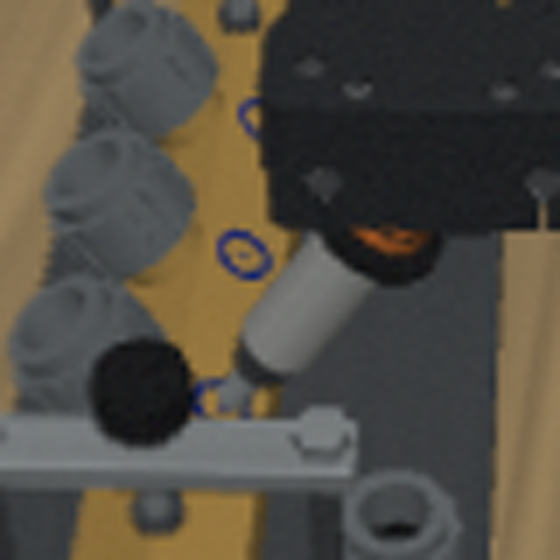

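carry_out --moves '[[[0, -1.5, 0], 0, 0.8], [[1.5, -1.3, -2.6], 0, 0.8], [[2.5, -1.2, -4.3], 0, 0.8], [[3, -1.1, -5.2], 0, 0.8], [[3, -1.1, -5.2], 0, 0.8]]'

```text
t: 14.75
eef_pos: [539.3, 158.6, 168.7]
ee_rot: [[-0.992, -0.124, -0.001], [-0.124, 0.992, -0.0], [0.001, -0.0, -1.0]]
ft_force: [-1.1, -0.4, 0.8]
opening: 25.2
gripper_force: 30.0
```

carry_out --moves '[[[1.2, 0.2, -2.2], 0, 0.8], [[1.2, 0.2, -2.2], 0, 0.8], [[1.2, 0.2, -2.2], 0, 0.8]]'

```text
t: 15.05
eef_pos: [540.5, 158.8, 166.7]
ee_rot: [[-0.992, -0.124, -0.0], [-0.124, 0.992, -0.0], [0.0, -0.0, -1.0]]
ft_force: [-2.8, -1.3, 2.9]
opening: 25.3
gripper_force: 30.0
```

```bash
python3 - <<'E'
from h import *
o=arm.get_obs();f=arm.grab_frame("side");g=arm.grab_frame("top");barrel(f,o)
o=arm.get_obs();print(o["t"],o["eef_pos"],o["ft_force"])
E
```

```text
[[10.0, -0.4], [9.5, -0.4], [10.2, -0.2], [9.5, -0.4], [10.0, -0.0], [9.8, -0.2], [9.8, 0.0], [9.8, 0.0], [9.8, 0.0], [9.5, -0.1], [9.2, 0.0]]
n 11 tilt 31.77572227716371 line offset px -0.125
15.15 [540.56408872 158.80901156 166.66369237] [-2.79483864 -0.95841605  3.35401184]
```

carry_out --moves '[[[0, 0, 0], 0, 0.8], [[0, 0, 0], 0, 0.8], [[0, 0, 0], 0, 0.8], [[0, 0, 0], 0, 0.8], [[0, 0, 0], 0, 0.8], [[0, 0, 0], 0, 0.8], [[0, 0, 0], 0, 0.8]]'

```text
t: 15.85
eef_pos: [540.7, 158.8, 166.6]
ee_rot: [[-0.992, -0.124, -0.0], [-0.124, 0.992, -0.0], [0.0, 0.0, -1.0]]
ft_force: [-2.5, -0.9, 3.1]
opening: 25.4
gripper_force: 30.0
```

carry_out --moves '[[[-5, -0.6, 8.6], 0, 0.8], [[-10, -1.2, 17.3], 0, 0.8], [[-6, -30, 17.3], 0, 0.8], [[-2.9, -58.7, 17.3], 0, 0.8], [[-2.9, -58.7, 17.3], 0, 0.8], [[2.1, -58.1, 8.6], 0, 0.8], [[4.6, -57.8, 4.3], 0, 0.8], [[6.1, -57.6, 1.7], 0, 0.8], [[6.1, -57.6, 1.7], 0, 0.8], [[6.1, -57.6, 1.7], 0, 0.8]]'

```text
t: 16.85
eef_pos: [546.6, 102.4, 168.4]
ee_rot: [[-0.992, -0.125, -0.0], [-0.125, 0.992, 0.001], [0.0, 0.001, -1.0]]
ft_force: [-1.6, 0.3, 1.3]
opening: 25.6
gripper_force: 30.0
```

```bash
python3 - <<'E'
from h import *
np.set_printoptions(precision=2,suppress=True)
o=arm.get_obs();f=arm.grab_frame("side");barrel(f,o)
o=arm.get_obs();print(o["t"],o["eef_pos"],o["ft_force"])
P=o["eef_pos"]+np.array([0,0,18.7]);print("tip",P+ax(30.5)*120,"should be",[606.4,108.2,81.9])
# ring visible?
r,g,b=[f["color"][:,:,i].astype(int) for i in range(3)]
m=((b-r>20)&(b-g>15));y,x=np.nonzero(m[222:262,195:225]);
print(sorted(zip((x+195).tolist(),(y+222).tolist())));print(proj(f,[[606.4,108.2,81.9],P+ax(30.5)*120]))
E
```

```text
[[5.0, 1.9], [9.0, -0.1], [8.8, -0.2], [8.8, -0.2], [9.2, 0.0], [8.8, 0.0], [9.0, 0.2], [9.8, 0.3], [9.0, 0.1], [8.8, 0.0], [8.8, 0.0], [9.0, 0.1]]
n 11 tilt 31.151419476233794 line offset px 0.0
16.9 [546.59 102.22 168.47] [-1.    0.59  1.36]
tip [607.01 109.77  83.77] should be [606.4, 108.2, 81.9]
[(202, 252), (202, 253), (203, 250), (203, 251), (203, 253), (205, 249), (206, 229), (206, 230), (206, 231), (206, 249), (207, 228), (207, 232), (207, 250), (208, 228), (208, 233), (208, 250), (209, 234), (209, 252), (210, 234), (211, 234), (212, 233), (213, 232)]
[[208.97 230.63]
 [208.46 230.5 ]]
```

carry_out --moves '[[[1, 0.1, -1.8], 0, 0.8], [[1, 0.1, -1.8], 0, 0.8], [[1, 0.1, -1.8], 0, 0.8], [[1, 0.1, -1.8], 0, 0.8], [[1, 0.1, -1.8], 0, 0.8], [[1, 0.1, -1.8], 0, 0.8], [[1, 0.1, -1.8], 0, 0.8], [[1, 0.1, -1.8], 0, 0.8], [[1, 0.1, -1.8], 0, 0.8]]'

```text
t: 17.8
eef_pos: [547.9, 101.6, 166.5]
ee_rot: [[-0.992, -0.124, 0.0], [-0.124, 0.992, 0.0], [-0.0, 0.0, -1.0]]
ft_force: [-3.2, 2.5, 2.6]
opening: 25.2
gripper_force: 30.0
```

carry_out --moves '[[[0.2, 0, -0.3], 0, 0.8], [[0.2, 0, -0.3], 0, 0.8], [[0.2, 0, -0.3], 0, 0.8], [[0.2, 0, -0.3], 0, 0.8], [[0.2, 0, -0.3], 0, 0.8], [[0.2, 0, -0.3], 0, 0.8]]'

```text
t: 18.4
eef_pos: [548.0, 101.5, 166.2]
ee_rot: [[-0.992, -0.124, 0.0], [-0.124, 0.992, 0.0], [-0.0, 0.0, -1.0]]
ft_force: [-2.5, 3.4, 4.1]
opening: 25.3
gripper_force: 30.1
```

carry_out --moves '[[[-5, -0.6, 8.6], 0, 0.8], [[-10, -1.2, 17.3], 0, 0.8], [[-6, -30, 17.3], 0, 0.8], [[-2.9, -58.5, 17.3], 0, 0.8], [[-2.9, -58.5, 17.3], 0, 0.8], [[-2.9, -58.5, 17.3], 0, 0.8], [[-2.9, -58.5, 17.3], 0, 0.8], [[2.1, -57.9, 8.6], 0, 0.8], [[4.6, -57.6, 4.3], 0, 0.8], [[6.1, -57.4, 1.7], 0, 0.8], [[6.1, -57.4, 1.7], 0, 0.8], [[6.1, -57.4, 1.7], 0, 0.8]]'

```text
t: 19.6
eef_pos: [553.8, 44.5, 167.9]
ee_rot: [[-0.992, -0.125, -0.001], [-0.125, 0.992, 0.0], [0.001, 0.0, -1.0]]
ft_force: [-2.3, 1.7, 1.4]
opening: 25.2
gripper_force: 30.0
```

```bash
python3 - <<'E'
from h import *
np.set_printoptions(precision=2,suppress=True)
o=arm.get_obs();f=arm.grab_frame("side");barrel(f,o)
o=arm.get_obs();print(o["t"],o["eef_pos"],o["ft_force"])
P=o["eef_pos"]+np.array([0,0,18.7]);print("tip",P+ax(30.5)*120,"should be",[613.3,50.5,81.9])
E
```

```text
[[4.5, 7.9], [8.0, 7.6], [17.2, 4.7], [18.8, 5.0], [17.2, 5.5], [16.2, 5.6], [14.5, 5.8], [13.5, 4.9], [12.2, 4.6], [10.2, 3.0], [8.2, 1.0], [8.8, 1.0], [8.5, -0.4], [10.8, -2.0]]
n 3 tilt 15.0 line offset px 2.951219512195122
19.65 [553.87  44.46 168.04] [-1.9   0.11  1.75]
tip [614.28  52.01  83.34] should be [613.3, 50.5, 81.9]
```

carry_out --moves '[[[1, 0.1, -1.7], 0, 0.8], [[1, 0.1, -1.7], 0, 0.8], [[1, 0.1, -1.7], 0, 0.8], [[1, 0.1, -1.7], 0, 0.8], [[1, 0.1, -1.7], 0, 0.8], [[1, 0.1, -1.7], 0, 0.8], [[1, 0.1, -1.7], 0, 0.8], [[1, 0.1, -1.7], 0, 0.8], [[1, 0.1, -1.7], 0, 0.8]]'

```text
t: 20.55
eef_pos: [555.1, 44.2, 166.2]
ee_rot: [[-0.992, -0.124, -0.0], [-0.124, 0.992, 0.0], [0.0, 0.0, -1.0]]
ft_force: [-3.3, 2.5, 3.0]
opening: 25.3
gripper_force: 30.0
```

carry_out --moves '[[[-5, -0.6, 8.6], 0, 0.8], [[-12, -1.5, 25], 0, 0.8], [[-14, -2, 70], 0, 0.8], [[-165.5, -355.7, 84], 0, 0.8], [[-165.5, -355.7, 84], 0, 0.8], [[-165.5, -355.7, 84], 0, 0.8], [[-165.5, -355.7, 84], 0, 0.8], [[-165.5, -355.7, 84], 0, 0.8], [[-165.5, -355.7, 84], 0, 0.8], [[-165.5, -355.7, 84], 0, 0.8], [[-165.5, -355.7, 84], 0, 0.8], [[-165.5, -355.7, 84], 0, 0.8]]'

```text
t: 21.75
eef_pos: [385.6, -318.9, 250.1]
ee_rot: [[-0.994, -0.112, -0.002], [-0.112, 0.994, -0.005], [0.003, -0.004, -1.0]]
ft_force: [0.0, 0.5, -2.0]
opening: 25.3
gripper_force: 30.0
```

carry_out --moves '[[[0, 0, 0], 0, 0.8], [[0, 0, 0], 0, 0.8], [[0, 0, 0], 0, 0.8]]'

```text
t: 22.05
eef_pos: [390.4, -310.4, 250.3]
ee_rot: [[-0.992, -0.126, 0.0], [-0.126, 0.992, 0.0], [-0.001, 0.0, -1.0]]
ft_force: [0.1, -1.1, -1.4]
opening: 25.1
gripper_force: 30.0
```

```bash
python3 -c "
from h import *
tilt()"
```

```text
22.05 [ 390.4 -310.4  250.3] [ 0.1 -1.1 -1.4] 25.084448280081762
pen [291.9, 158.5] 0.44 287 295 145 174
```

carry_out --moves '[[[-3, -1.5, 0], 0, 0.8], [[-3, -1.5, -35], 0, 0.8], [[-3, -1.5, -60], 0, 0.8], [[-3, -1.5, -69], 0, 0.8], [[-3, -1.5, -69], 0, 0.8], [[-3, -1.5, -69], 0, 0.8]]' --force 10

```text
t: 22.75
eef_pos: [387.2, -313.3, 181.9]
ee_rot: [[-0.992, -0.124, 0.001], [-0.124, 0.992, -0.001], [-0.001, -0.001, -1.0]]
ft_force: [-0.5, -0.7, -2.1]
opening: 25.6
gripper_force: 10.0
```

```bash
python3 - <<'E'
from h import *
o=arm.get_obs();f=arm.grab_frame("side");barrel(f,o,48,88,8);print(o["eef_pos"],o["ft_force"])
E
```

```text
[[2.8, 1.0], [5.5, 0.1], [5.5, -0.1], [5.5, -0.1], [5.5, -0.1], [5.5, -0.1], [5.5, 0.1], [8.0, 1.5], [8.5, 2.1], [6.5, 0.9], [5.8, 0.2], [5.5, 0.1], [5.5, 0.1], [5.2, 0.2]]
n 11 tilt 32.71752338146406 line offset px 0.125
[ 387.23880717 -313.30497882  181.93032519] [-0.51085367 -0.7356637  -2.11362597]
```

carry_out --moves '[[[5, 1, 0], 0, 0.8], [[10, 2, 0], 0, 0.8], [[16, 3, 3], 0, 0.8], [[22, 3.5, 6], 0, 0.8], [[28, 4.3, 8], 0, 0.8], [[34, 5, 10], 0, 0.8], [[40, 6, 12], 0, 0.8], [[46, 6.8, 13], 0, 0.8], [[52, 7.5, 14], 0, 0.8], [[58, 8.3, 14], 0, 0.8], [[58, 8.3, 14], 0, 0.8]]'

```text
t: 23.9
eef_pos: [445.9, -304.5, 195.2]
ee_rot: [[-0.992, -0.125, 0.001], [-0.125, 0.992, 0.0], [-0.001, -0.0, -1.0]]
ft_force: [0.1, 0.1, -1.3]
opening: 25.2
gripper_force: 10.0
```

```bash
python3 - <<'E'
from h import *
np.set_printoptions(precision=1,suppress=True)
o=arm.get_obs();f=arm.grab_frame("side");print(o["eef_pos"],o["ft_force"])
P=o["eef_pos"]+np.array([0,0,18.7])
im=cv2.cvtColor(f["color"],cv2.COLOR_RGB2HSV)
for k in range(44,100,5):
    u,v=proj(f,P-[0,0,k])[0];v=int(round(v));r=im[v,int(u)-14:int(u)+15]
    m=(r[:,1]<50)&(r[:,2]>95);x=np.nonzero(m)[0]+int(u)-14
    print(k,round(u,1),v,x.tolist())
E
```

```text
[ 445.9 -304.5  195.2] [ 0.1  0.1 -1.3]
44 297.1 107 []
49 297.0 109 []
54 296.8 111 []
59 296.6 112 [294, 295, 296, 297, 298]
64 296.5 114 [294, 295, 296, 297, 300, 301]
69 296.3 116 [294, 295, 296, 297]
74 296.2 117 [294, 295, 296, 297]
79 296.0 119 [293, 294, 295, 296, 297]
84 295.8 120 [293, 294, 295, 296]
89 295.7 122 [293, 294, 295, 296]
94 295.5 124 [292, 293, 294, 295, 296]
99 295.4 125 [293, 294, 295, 297]
```

carry_out --moves '[[[-1.5, -0.4, -8], 0, 0.8], [[-1.5, -0.4, -20], 0, 0.8], [[-1.5, -0.4, -32], 0, 0.8], [[-1.5, -0.4, -44], 0, 0.8], [[-1.5, -0.4, -44], 0, 0.8]]'

```text
t: 24.45
eef_pos: [443.1, -305.3, 151.3]
ee_rot: [[-0.992, -0.124, 0.001], [-0.124, 0.992, -0.001], [-0.001, -0.001, -1.0]]
ft_force: [-0.8, 0.0, -2.2]
opening: 25.8
gripper_force: 14.7
```

carry_out --moves '[[[0.7, 0, -8], 0, 0.8], [[0.7, 0, -15], 0, 0.8], [[0.7, 0, -20], 0, 0.8], [[0.7, 0, -20], 0, 0.8]]'

```text
t: 24.85
eef_pos: [443.1, -304.8, 129.8]
ee_rot: [[-0.992, -0.124, -0.002], [-0.124, 0.992, 0.001], [0.002, 0.002, -1.0]]
ft_force: [-0.3, -1.3, -1.8]
opening: 25.8
gripper_force: 14.7
```

carry_out --moves '[[[0.5, 0, -1.5], 0, 0.8], [[0.5, 0, -2.5], 0, 0.8], [[0.5, 0, -2.5], 0, 0.8]]'

```text
t: 25.15
eef_pos: [444.4, -305.2, 128.7]
ee_rot: [[-0.992, -0.124, 0.0], [-0.124, 0.992, 0.0], [-0.0, 0.0, -1.0]]
ft_force: [-0.7, -0.9, -2.2]
opening: 25.4
gripper_force: 14.7
```

carry_out --moves '[[[0, 0, -1], 0, 0.8], [[0, 0, -2], 0, 0.8], [[0, 0, -2], 0, 0.8], [[0, 0, -2], 0, 0.65], [[0, 0, -2], 0, 0.4], [[0, 0, -2], 0, 0.4], [[0, 0, -2], 0, 0.4], [[0, 0, -2], 0, 0.4]]'

```text
t: 25.95
eef_pos: [444.4, -305.2, 126.7]
ee_rot: [[-0.992, -0.124, 0.0], [-0.124, 0.992, 0.0], [-0.0, 0.0, -1.0]]
ft_force: [-0.2, -0.1, 0.4]
opening: 52.9
gripper_force: 0.0
```

carry_out --moves '[[[0, 0, 20], 0, 0.4], [[0, 0, 60], 0, 0.4], [[0, 0, 100], 0, 0.4], [[0, 100, 140], 0, 0.4], [[0, 200, 140], 0, 0.4], [[0, 200, 140], 0, 0.4], [[0, 200, 140], 0, 0.4], [[0, 200, 140], 0, 0.4]]'

```text
t: 26.75
eef_pos: [445.0, -98.4, 268.1]
ee_rot: [[-0.991, -0.135, 0.003], [-0.135, 0.991, 0.003], [-0.003, 0.002, -1.0]]
ft_force: [-0.1, 0.4, 0.1]
opening: 52.9
gripper_force: 0.0
```

```bash
python3 - <<'E'
from h import *
o=arm.get_obs();print(o["t"],o["eef_pos"],o["ft_force"],o["opening"])
f=arm.grab_frame("side");g=arm.grab_frame("top")
a=f["color"][80:190,240:350];b=g["color"][180:290,290:400]
cv2.imwrite("pics/a8.png",cv2.resize(np.hstack([a,b])[:,:,::-1],None,fx=3.6,fy=3.6,interpolation=cv2.INTER_CUBIC))
E
```

```text
26.75 [445.00379439 -98.36001571 268.07180205] [-0.14268503  0.40696854  0.09268171] 52.89563738888091
```

```bash
python3 - <<'E'
from h import *
for c,box,s in(("side",(270,90,330,190),6),("top",(295,200,395,260),8)):
    f=arm.grab_frame(c);x0,y0,x1,y1=box
    n=f["color"][y0:y1,x0:x1,::-1];old=cv2.resize(cv2.imread("pics/%s1.png"%c),(x1-x0,y1-y0),interpolation=cv2.INTER_AREA)
    d=cv2.absdiff(n,old).max(2);m=d>45;y,x=np.nonzero(m);print(c,m.sum(),(x.min()+x0,x.max()+x0,y.min()+y0,y.max()+y0) if m.any() else "")
    for nm in(n,old):
        w=nm.astype(int);o=(w[:,:,2]-w[:,:,0]>55)&(w[:,:,2]>1.8*w[:,:,1])
        n_,l,st,ce=cv2.connectedComponentsWithStats(o.astype(np.uint8));print([(np.round(ce[i]+[x0,y0],1).tolist(),st[i,:].tolist()) for i in range(1,n_) if st[i,4]>8])
E
```

```text
side 277 (np.int64(290), np.int64(326), np.int64(90), np.int64(130))
[([296.6, 117.9], [23, 18, 9, 21, 88]), ([291.9, 152.9], [19, 59, 6, 10, 45])]
[([297.1, 114.0], [23, 17, 9, 17, 107]), ([291.9, 152.7], [20, 59, 5, 9, 41])]
top 4410 (np.int64(295), np.int64(394), np.int64(200), np.int64(259))
[]
[([363.3, 231.1], [64, 25, 10, 11, 63]), ([316.9, 230.8], [21, 28, 3, 6, 13])]
```

carry_out --moves '[[[0, 400, 40], 0, 0.4], [[0, 400, 40], 0, 0.4], [[0, 400, 40], 0, 0.4], [[0, 400, 40], 0, 0.4], [[0, 400, 40], 0, 0.4], [[0, 400, 40], 0, 0.4], [[0, 400, 40], 0, 0.4], [[0, 400, 40], 0, 0.4], [[-100, 500, 40], 0, 0.4], [[-100, 500, 40], 0, 0.4], [[-100, 500, 40], 0, 0.4], [[-100, 500, 40], 0, 0.4]]'

```text
t: 28.15
eef_pos: [340.3, 398.9, 306.7]
ee_rot: [[-0.991, -0.132, -0.003], [-0.132, 0.991, 0.003], [0.002, 0.004, -1.0]]
ft_force: [-0.9, 0.6, 0.3]
opening: 52.6
gripper_force: 0.0
```

```bash
python3 - <<'E'
from h import *
print(arm.get_obs()["t"],arm.get_obs()["eef_pos"])
for c,box,s in(("side",(270,90,330,190),6),("top",(295,200,395,260),8)):
    f=arm.grab_frame(c);x0,y0,x1,y1=box
    n=f["color"][y0:y1,x0:x1,::-1];old=cv2.resize(cv2.imread("pics/%s1.png"%c),(x1-x0,y1-y0),interpolation=cv2.INTER_AREA)
    d=cv2.absdiff(n,old).max(2);m=d>45;y,x=np.nonzero(m);print(c,m.sum(),(x.min()+x0,x.max()+x0,y.min()+y0,y.max()+y0) if m.any() else "")
    for nm in(n,old):
        w=nm.astype(int);o=(w[:,:,2]-w[:,:,0]>55)&(w[:,:,2]>1.8*w[:,:,1])
        n_,l,st,ce=cv2.connectedComponentsWithStats(o.astype(np.uint8));print([(np.round(ce[i]+[x0,y0],1).tolist(),st[i,:].tolist()) for i in range(1,n_) if st[i,4]>8])
E
```

```text
28.15 [340.25567155 398.93066862 306.65065515]
side 8 (np.int64(289), np.int64(302), np.int64(105), np.int64(127))
[([297.6, 114.1], [23, 16, 10, 19, 118]), ([291.8, 152.8], [19, 59, 6, 9, 45])]
[([297.1, 114.0], [23, 17, 9, 17, 107]), ([291.9, 152.7], [20, 59, 5, 9, 41])]
top 7 (np.int64(361), np.int64(377), np.int64(223), np.int64(236))
[([363.5, 231.4], [65, 26, 10, 10, 59]), ([316.9, 230.8], [21, 28, 3, 6, 13])]
[([363.3, 231.1], [64, 25, 10, 11, 63]), ([316.9, 230.8], [21, 28, 3, 6, 13])]
```

Both views match the start pictures to within half a pixel, so the pen hangs in its stand again; I'm handing in.

```bash
python3 -c "
from cell import arm
print(arm.hand_in())"
```

```text
the job is handed in; nothing more can be done
None
```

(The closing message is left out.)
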